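Clamp a chocolate mould in its jig

ROBOT

A 6-joint arm with a two-finger parallel gripper is mounted at the origin on the work surface. World frame = base frame: x ahead of the robot, y to its left, z up, the work surface at z = 0. Lengths are in m, angles in rad, forces in N, time in s.
With the tool pointing down it reaches from about 0.35 to 0.95 m from the base axis. Payload 17.4 kg.
Tool frame: the origin (TCP) lies midway between the tips of the shut fingers; the grasp point (between the pads) lies tcp_to_grasp behind it (tcp_to_grasp is the distance from the TCP to the grasp point, in m); x points along the fingers, y is the direction in which the jaws open and shut, and the axes are right-handed (so a half turn about x gives the same grasp; the last joint's range is limited). The gripper opens to 93 mm and grips with 3 to 60 N. Pads are 15 mm wide; open, the fingers measure 128 mm over their backs; the gripper's body (75 mm by 188 mm) begins 65 mm behind the grasp point.
Start: joints at [-1.356, 0.116, 1.442, -0, 1.584, -0.038], TCP at [0.169, -0.654, 0.219] pointing down, gripper open.
Joint ranges: [-2.83, 2.83], [-0.83, 2.19], [0.07, 2.5], [-1.14, 4.28], [0.01, 3], [-2.97, 2.97]. Speed limits (rad/s): [1.89, 1.89, 2.22, 3.14, 3.14, 3.14].

INTERFACE

Orientations are given as a 3x3 rotation matrix whose columns are the frame's x, y, z axes.
In Python, from rig import * gives the robot as it stands. The module is installed in compiled form; this text tells all that it offers.
- The arm moves only by the tool step_arm, never from a script. Its argument "commands" is a list of rows, each a list of 3 entries, a list of its own where there are three numbers: the shift along the world's x, y, z in cm, then the turn, a rotation vector about the world's x, y, z in degrees, then the finger opening in cm, from 0 to 9.3. A call has 1 to 8 rows; each row is the pose to reach, as a shift and turn from the pose commanded when the call began; what a row does not reach only later rows make up. A row lasts 1/12 s, in which the tool goes at most 41.7 mm and 7.16 degrees, less where a joint would pass 70% of its speed; a pose out of reach is approached as far as the arm can. A call with a gripper value outside its range is refused whole. The fingers move at their own pace and stop on an object; "force" is the grip in N (left out, the last holds). Time passes only in rows, so rows that repeat a pose let the fingers close. It gives the time, the measured TCP pose, the force and the opening at its end, in the units of the state.
- state(): the state, without advancing time (a new reading comes with each control period).
- read_camera(name): name is "side" or "top"; returns (picture, depth): 480x640x3 uint8, red, green, blue; 480x640 float32, m along the optical axis (not along the pixel's ray), 0 where there is no reading.
- calibration(name): a dict with "K" (3x3 intrinsics, pixels), "R" (3x3) and "t" (3): a world point X has camera coordinates R X + t. Camera axes: x right, y down, z forward; pixel columns grow to the right and rows downward; lengths in m; the calibration is good to about 2 mm. A picture is of the moment at which its call begins. calibration takes no time and is no camera call.
- hand_in(): hands the job in, once; it reports no verdict.
The state is a dict: "t": time; "joints": joint angles; "dq": joint speeds; "tau": joint torques, N m; "tcp_pos": TCP position; "tcp_rot": TCP orientation; "wrist_force": force on the tool from outside, world axes, zero at the start; "moment": the same for the moment, N m; "width": finger opening in m.
Only numpy, scipy, OpenCV 4.12 (cv2) and the standard library are available. Lean on these libraries where they do the work, as an engineer would, in place of code of your own. Each camera call takes 0.05 s, during which the arm holds its last target. There are 200 camera calls.

TASK

With the fingertips only, push the chocolate mould along its jig until it sits fully home against the end stop, and then flip the clamp lever over past upright so that it snaps across and its pad holds the mould down. Do not lift or tip the mould, leave the nozzles and everything else on the table where they stand, and finish clear of everything.

Things in the scene. Friction and masses are not known exactly. Their poses are not given: they have to be found in the camera images.
- jig: Fixed jig at a varying place and yaw: white plate 360 x 270 mm (x -195 to 165), top 12 mm above its origin. Its x axis runs along the guides to the end stop, z up. Two guide bars along x (inner faces y = +-104 mm, x = -170 to 60) and a stop bar (inner face x = 60 mm) rise 18 mm above the plate. Origin: plate underside, below the centre of a mould that is home. x points roughly to the robot's left.
- mould: Loose grey mould, flat block 120 (its x) x 200 (y) x 26 mm high, 15 round cavities, 0.25 to 0.5 kg, on the jig plate between the guides with 4 mm play each side. Origin: centre of its underside; axes as the jig's within 0.07 rad. Starts at jig x = -90 to -40 mm; home at jig x = 0. A few newtons on the middle of its long side at its x = -60 mm (towards the open end) slide it.
- clamp: Fixed steel bracket 50 x 44 x 61 mm of the over-centre clamp, on the jig plate behind the end stop (jig x = 105 mm, y from -40 to 40 mm). Origin: on the plate's top, straight below the lever's pivot; axes as the jig's. Pivot pin along y, 50 mm above the origin, 62 mm above the table. Carries the one-piece lever: a handle, and a hold-down arm with a rubber pad.
- clamp_lever (a joint): Clamp lever angle, rad. 0 = open: handle leans 0.60 from upright away from the mould (to jig +x), arm raised. Grows as the handle swings over towards the mould (jig -x); upright at 0.60. A spring drives it from about 0.58 to either side, so past upright it snaps over by itself; moving it takes 3 to 8 N. Snapped over on a home mould it rests near 1.1, pad on the mould's far rim; end stop 1.2.
- lever_grip (a point): Point on the axis of the lever's handle, 80 mm from the pivot. The handle is a 12 mm steel rod for 50 mm, then a black round grip 20 mm thick from 50 to 100 mm, with a round end at 110 mm. Open: this point is 45 mm beyond the pivot along jig x, 128 mm above the table. With the handle upright the grip's end is 172 mm above the table.
- nozzle_a: Loose steel piping nozzle, cone 30 mm across and 42 mm high, standing on the jig plate beside the clamp (jig x about 115 mm, y about +98 or -98 mm). Origin: centre of its underside. Leave it.
- nozzle_b: The second such nozzle, on the other side of the clamp. Leave it.
- spatula: Loose spatula, about 250 mm long, lying on the table left of the jig. Leave it.
- bowl: Loose steel bowl, 130 mm across, 60 mm high, on the table left of the jig. Origin: centre of its underside. Leave it.
- sugar_jar: Loose closed jar, 64 mm across, 85 mm high, on the table right of the jig. Origin: centre of its underside. Leave it.
- cake_ring: Loose steel ring, 100 mm across, 45 mm high, on the table beyond the jig. Origin: centre of its underside. Leave it.
- cup: Loose white cup, 72 mm across, 70 mm high, on the table right of the jig. Origin: centre of its underside. Leave it.

How it is judged:
By the outcome, as a careful person would: the job done as asked, in the order asked, and still so for the second after the job is handed in, with the robot touching nothing.
It also fails if it takes over 48 s, if anything falls off the work surface, if the arm or the gripper's body presses on something with over 40 N, if the wrist force passes 120 N, or if a joint passes its speed limit or range.

## Working session

There is one attempt and no reset: what is moved stays moved. The work goes in short steps, Python scripts to look and compute and a tool call to move; the robot and the scene stay as the last step left them, time stands still between calls to the robot, and variables do not carry over. Pictures are saved under pics/ and viewed, on a budget of 10 in all, crops included, one or two more only if the job needs it, and the job is handed in when it is done.

Besides the shell and the picture viewer there is one more tool, called after "Emit:" as name([rows], argument=value, ...), one row to a line, values as JSON. step_arm: Moves the arm, as the interface text tells. Its arguments: {"type":"object","properties":{"commands":{"type":"array"},"force":{"type":"number"}},"required":["commands"]}

```bash
mkdir -p pics; cat > h.py <<'E'
from rig import *
import numpy as np, cv2
def grab(n):
    p,d=read_camera(n); c=calibration(n); return p,d,c
def pts(d,c):
    v,u=np.mgrid[:480,:640]; K=c["K"]
    P=np.stack([(u-K[0,2])/K[0,0]*d,(v-K[1,2])/K[1,1]*d,d],-1)
    W=(P-c["t"])@c["R"]; W[d==0]=np.nan; return W
E
python3 - <<'E'
from h import *
for n in("top","side"):
    p,d,c=grab(n); cv2.imwrite(f"pics/{n}0.png",p[:,:,::-1]); np.save(f"{n}0.npy",d)
    print(n,c["K"].round(1).tolist(),(-c["R"].T@c["t"]).round(3),c["R"][2].round(2),(d==0).mean())
print(state())
E
```

```text
top [[540.0, 0.0, 307.7], [0.0, 540.0, 240.7], [0.0, 0.0, 1.0]] [0.454 0.014 1.485] [ 0.12  0.   -0.99] 0.004104817708333333
side [[494.3, 0.0, 316.2], [0.0, 494.3, 238.1], [0.0, 0.0, 1.0]] [0.176 0.797 0.829] [ 0.37 -0.68 -0.63] 0.0038639322916666666
{'t': 0.1, 'joints': array([-1.35577365e+00,  1.16409295e-01,  1.44218867e+00, -4.79914445e-06,
        1.58398684e+00, -3.78452409e-02]), 'dq': array([ 0.0003616 , -0.00081419, -0.00071436, -0.00057958, -0.00053031,
       -0.00012418]), 'tau': array([ 2.53588390e-03, -7.22892022e+01, -6.23864651e+01,  7.80591136e-02,
        2.27410812e-02, -9.13653571e-05]), 'tcp_pos': array([ 0.16879486, -0.65336976,  0.21800445]), 'tcp_rot': array([[-2.16382250e-04,  2.50181530e-01, -9.68198923e-01],
       [ 9.68275686e-04, -9.68198440e-01, -2.50181622e-01],
       [-9.99999508e-01, -9.91618339e-04, -3.27437359e-05]]), 'wrist_force': array([ 0.63391932, -0.08024477,  0.58729316]), 'moment': array([-0.02715046, -0.00655475,  0.03297003]), 'width': 0.09308026752584009}
```

View pics/top0.png

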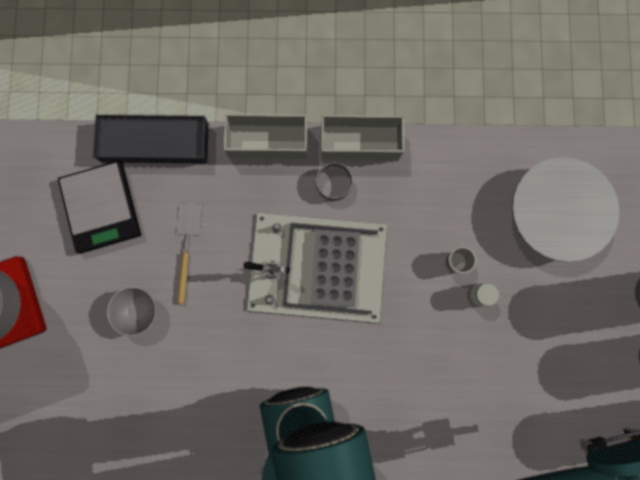

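View pics/side0.png

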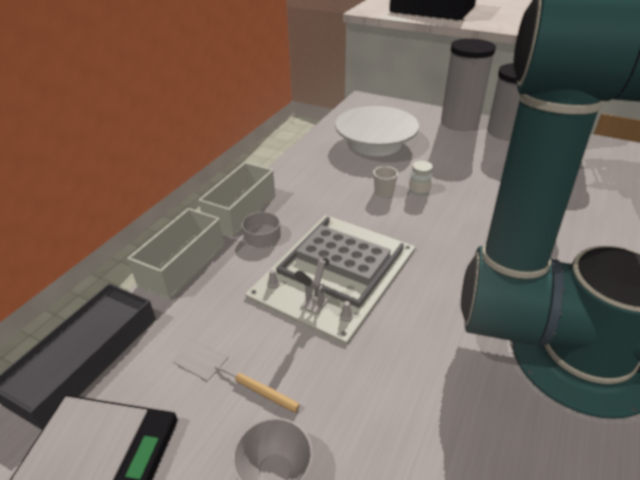

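Top view: plate corners are near px (257,215), (386,223), (380,321), (246,309). The mould is at (336,269), the clamp at (270,268) with its handle toward (250,266), and the nozzles at (277,229) and (269,300). The cup at (460,261) and jar at (485,294) are well right of the jig. The side view agrees.

```bash
cat >> h.py <<'E'
def ray(u,v,c,z):
    K=c["K"]; r=c["R"].T@np.array([(u-K[0,2])/K[0,0],(v-K[1,2])/K[1,1],1]); o=-c["R"].T@c["t"]
    return o+r*(z-o[2])/r[2]
E
python3 - <<'E'
from h import *
p=cv2.imread("pics/top0.png"); d=np.load("top0.npy"); c=calibration("top"); W=pts(d,c)
roi=np.zeros((480,640),bool); roi[200:335,235:400]=1
hsv=cv2.cvtColor(p,cv2.COLOR_BGR2HSV)
for q in[(250,280),(375,270),(310,330),(336,253),(345,240),(330,235),(296,270)]: print(q,p[q[1],q[0]],hsv[q[1],q[0]],W[q[1],q[0]].round(4))
b=p.astype(int)
m=((b[:,:,1]-b[:,:,2]>-3)&(b.sum(2)>360)&roi)
m=(((b[:,:,1]>=b[:,:,2]-3)&(b[:,:,1]-b[:,:,0]>8))&roi).astype(np.uint8)
m=cv2.morphologyEx(m,cv2.MORPH_OPEN,np.ones((3,3)))
pt=np.argwhere(m)[:,::-1]
box=cv2.boxPoints(cv2.minAreaRect(pt.astype(np.float32)))
C=np.array([ray(*q,c,.012)for q in box]);print(box,C.round(4))
print([np.linalg.norm(C[i]-C[i-1]).round(4) for i in range(4)], C.mean(0))
# mould rim by height
h=W[...,2]; 
for lo,hi in((.024,.034),(.034,.045),(.06,.2)):
    k=(h>lo)&(h<hi)&roi; print(lo,k.sum(),np.nanmedian(W[k],0) if k.any() else 0)
o=np.zeros_like(p); o[m>0]=(0,255,0); o[(h>.034)&(h<.045)&roi]=(0,0,255); o[(h>.024)&(h<.034)&roi]=(255,0,0);o[(h>.05)&roi]=255
x=np.hstack([p[200:335,235:400],o[200:335,235:400]]);cv2.imwrite("pics/a.png",cv2.resize(x,None,fx=2.4,fy=4*.6,interpolation=0))
E
```

```text
(250, 280) [91 96 98] [21 18 98] [0.523  0.1765 0.0178]
(375, 270) [139 151 152] [ 28  22 152] [ 0.555  -0.164   0.0073]
(310, 330) [122 124 130] [  8  16 130] [ 0.3901  0.012  -0.002 ]
(336, 253) [59 60 61] [15  8 61] [ 0.5993 -0.0564  0.0186]
(345, 240) [86 87 89] [10  9 89] [ 0.6359 -0.0811  0.0143]
(330, 235) [94 94 97] [ 0  8 97] [ 0.6458 -0.0389  0.0399]
(296, 270) [141 153 153] [ 30  20 153] [0.552  0.0521 0.0124]
[[247.07196 309.77985]
 [256.10895 212.38123]
 [387.85107 224.60474]
 [378.8141  322.00336]] [[ 0.4426  0.183   0.012 ]
 [ 0.7102  0.1649  0.012 ]
 [ 0.6803 -0.1992  0.012 ]
 [ 0.4144 -0.1733  0.012 ]]
[np.float64(0.3574), np.float64(0.2682), np.float64(0.3653), np.float64(0.2672)] [ 0.56188673 -0.00615026  0.012     ]
0.024 1514 [ 0.56035359 -0.02816249  0.02941134]
0.034 1938 [ 0.55963546 -0.04974784  0.03776716]
0.06 356 [0.551241   0.12555545 0.11008699]
```

View pics/a.png

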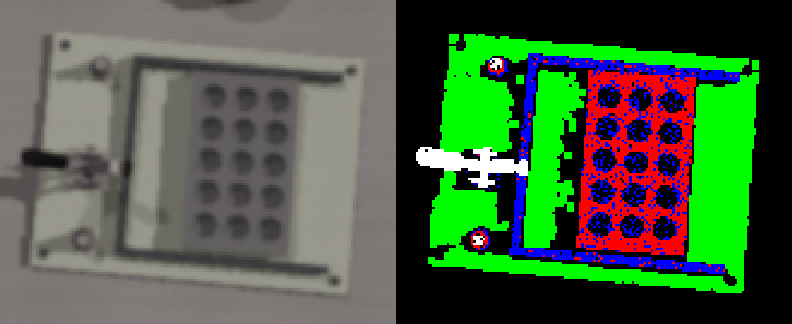

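```bash
cat > m.py <<'E'
from h import *
def jigpose(p,d,c):
    W=pts(d,c); 
    return W
def measure(p,d,c,roi):
    h=pts(d,c)[...,2]
    m=((h>.034)&(h<.045)&roi).astype(np.uint8)
    m=cv2.morphologyEx(m,cv2.MORPH_CLOSE,np.ones((9,9))); m=cv2.morphologyEx(m,cv2.MORPH_OPEN,np.ones((9,9)))
    cn=max(cv2.findContours(m,cv2.RETR_EXTERNAL,cv2.CHAIN_APPROX_NONE)[0],key=cv2.contourArea)[:,0]
    w=np.array([ray(*q,c,.038)[:2] for q in cn.astype(float)],np.float32)
    return cv2.minAreaRect(w)
E
python3 - <<'E'
from m import *
p=cv2.imread("pics/top0.png"); d=np.load("top0.npy"); c=calibration("top"); W=pts(d,c);h=W[...,2]
roi=np.zeros((480,640),bool); roi[200:335,235:400]=1
print("mould",measure(p,d,c,roi))
# bars: dark pixels, dark thresholds -> cast at z=.03
def line(mask,axis):
    q=np.argwhere(mask)[:,::-1].astype(float); w=np.array([ray(*a,c,.03)[:2] for a in q])
    for _ in range(4):
        f=np.polyfit(w[:,axis],w[:,1-axis],1); r=w[:,1-axis]-np.polyval(f,w[:,axis]); w=w[abs(r)<2*r.std()+.001]
    return f,len(w),r.std()
b=(h>.024)&(h<.034)&roi
v,u=np.mgrid[:480,:640]
print("far guide x=f(y)",line(b&(v<234)&(u>295)&(u<370),1))
print("near guide",line(b&(v>302)&(u>295)&(u<370),1))
print("stop y=f(x)",line(b&(u>284)&(u<297)&(v>235)&(v<295),0))
hm=(h>.07)&roi; w=W[hm]
print("handle/lever pts", w.shape); 
xj=np.array([.08,.997]);xj/=np.linalg.norm(xj);o=np.array([.563,.009])
s=(w[:,:2]-o)@xj; t=(w[:,:2]-o)@np.array([-xj[1],xj[0]])
for a in np.arange(.02,.22,.015):
    k=(s>a)&(s<a+.015)
    if k.any(): print(a.round(3),k.sum(),t[k].mean().round(4),w[k,2].mean().round(4),w[k,2].max().round(4))
for n,(uu,vv) in dict(na=(276,227),nb=(269,300)).items():
    k=(h>.03)&(abs(u-uu)<7)&(abs(v-vv)<7); q=np.median(W[k],0);print(n,q,(q[:2]-o)@xj,(q[:2]-o)@np.array([-xj[1],xj[0]]))
E
```

```text
mould ((0.5585840940475464, -0.051883116364479065), (0.12028273195028305, 0.2258792221546173), 86.7419204711914)
far guide x=f(y) (array([0.0808206 , 0.67142891]), 259, np.float64(0.0034593930825018424))
near guide (array([0.07985704, 0.45367826]), 243, np.float64(0.002914595455354753))
stop y=f(x) (array([-0.07229181,  0.11515503]), 167, np.float64(0.002874694353270949))
handle/lever pts (323, 3)
0.05 24 0.021 0.1084 0.1143
0.065 31 0.0208 0.1125 0.1235
0.08 31 0.0206 0.101 0.1155
0.095 43 0.0228 0.0752 0.0883
0.11 44 0.0213 0.0831 0.1044
0.125 49 0.0214 0.1164 0.1332
0.14 52 0.0216 0.1359 0.1523
0.155 45 0.0214 0.1507 0.1562
0.17 4 0.0216 0.1463 0.1481
na [0.66445687 0.10630831 0.04655474] 0.10511144394761521 -0.09334874807489092
nb [0.47183508 0.12098272 0.04468498] 0.10433224557037983 0.09982963455822941
```

Jig origin is about (0.563, 0.009) and its x axis is about (0.080, 0.997). The mould is about 61 mm short of home and the lever lies at jig y ≈ +21 mm. I'm moving behind the mould with the jaws across the jig.

Emit:
step_arm([
  [[2.3,3.1,0],[0,0,7],9.3],
  [[4.6,6.2,0],[0,0,14],9.3],
  [[6.9,9.3,0],[0,0,21],9.3],
  [[9.2,12.4,0],[0,0,28],9.3],
  [[11.5,15.5,0],[0,0,35],9.3],
  [[13.8,18.6,0],[0,0,42],9.3],
  [[16.1,21.7,0],[0,0,49],9.3],
  [[18.4,24.8,0],[0,0,56],9.3],
])

```text
t: 0.77
tcp_pos: [0.3534, -0.4038, 0.2184]
tcp_rot: [[-0.0, 0.944, -0.329], [0.0, -0.329, -0.944], [-1.0, -0.0, -0.0]]
wrist_force: [-0.1, -0.8, 0.9]
width: 0.0931
```

Emit:
step_arm([
  [[2.5,3.3,0],[0,0,2],9.3],
  [[5.0,6.6,0],[0,0,4],9.3],
  [[7.5,9.9,0],[0,0,6],9.3],
  [[10,13.2,0],[0,0,8],9.3],
  [[12.4,16.5,0],[0,0,10],9.3],
  [[14.9,19.7,0],[0,0,12],9.3],
  [[17.4,23,0],[0,0,14],9.3],
  [[19.8,26.2,0],[0,0,15],9.3],
])

```text
t: 1.43
tcp_pos: [0.5517, -0.1415, 0.2185]
tcp_rot: [[-0.0, 0.997, -0.076], [0.0, -0.076, -0.997], [-1.0, -0.0, 0.0]]
wrist_force: [-0.3, -1.2, 0.3]
width: 0.0927
```

Emit:
step_arm([
  [[19.8,26.2,0],[0,0,15],9.3],
])

```text
t: 1.52
tcp_pos: [0.5766, -0.1084, 0.2185]
tcp_rot: [[-0.0, 0.999, 0.045], [-0.0, 0.045, -0.999], [-1.0, -0.0, 0.0]]
wrist_force: [0.8, 0.0, 0.2]
width: 0.0928
```

My extra row overshot slightly at height, with no contact. I'll correct that and go down.

Emit:
step_arm([
  [[-2.6,-3.5,0],[0,0,-7.1],9.3],
  [[-2.6,-3.6,-3],[0,0,-7.2],9.3],
  [[-2.6,-3.6,-7],[0,0,-7.2],9.3],
  [[-2.6,-3.6,-11],[0,0,-7.2],9.3],
  [[-2.6,-3.6,-14],[0,0,-7.2],9.3],
  [[-2.6,-3.6,-15],[0,0,-7.2],9.3],
  [[-2.6,-3.6,-15],[0,0,-7.2],9.3],
])

```text
t: 2.1
tcp_pos: [0.5487, -0.1459, 0.0661]
tcp_rot: [[-0.004, 0.997, -0.079], [0.001, -0.079, -0.997], [-1.0, -0.004, -0.001]]
wrist_force: [-0.2, -0.5, 0.2]
width: 0.0931
```

```bash
python3 - <<'E'
from h import *
s=state();print(s["t"],s["tcp_pos"],s["tcp_rot"].round(3).tolist(),s["wrist_force"])
p,d,c=grab("side"); a=p[190:350,200:440,::-1]; cv2.imwrite("pics/s1.png",cv2.resize(a,None,fx=3,fy=3))
E
```

```text
2.1 [ 0.54867006 -0.14592342  0.06614234] [[-0.004, 0.997, -0.079], [0.001, -0.079, -0.997], [-1.0, -0.004, -0.001]] [-0.21578814 -0.51396873  0.15675299]
```

View pics/s1.png

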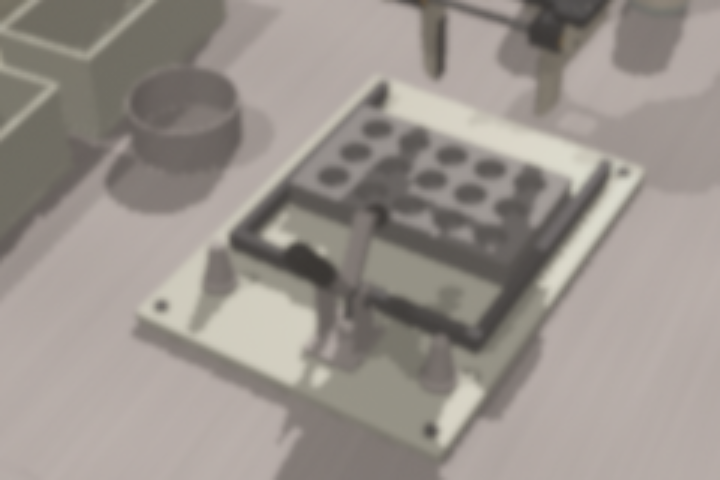

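The side crop shows both fingertips, at crop px (435,70) and (548,105), hanging just behind the mould's open-end face and inside the guides. Nothing is touched, so I descend.

Emit:
step_arm([
  [[0,0,-2],[0,0,0],9.3],
  [[0,0,-3.5],[0,0,0],9.3],
  [[0,0,-4.4],[0,0,0],9.3],
  [[0,0,-4.4],[0,0,0],9.3],
])

```text
t: 2.48
tcp_pos: [0.5501, -0.1464, 0.0249]
tcp_rot: [[-0.0, 0.997, -0.079], [0.0, -0.079, -0.997], [-1.0, -0.0, -0.0]]
wrist_force: [-0.5, -0.4, -0.7]
width: 0.0933
```

Emit:
step_arm([
  [[0.04,0.5,0],[0,0,0],9.3],
  [[0.08,1.0,0],[0,0,0],9.3],
  [[0.12,1.5,0],[0,0,0],9.3],
  [[0.16,2.0,0],[0,0,0],9.3],
  [[0.2,2.5,0],[0,0,0],9.3],
  [[0.24,3.0,0],[0,0,0],9.3],
  [[0.28,3.5,0],[0,0,0],9.3],
  [[0.32,4.0,0],[0,0,0],9.3],
])

```text
t: 3.15
tcp_pos: [0.5535, -0.1062, 0.0251]
tcp_rot: [[0.001, 0.997, -0.079], [-0.001, -0.079, -0.997], [-1.0, 0.001, 0.001]]
wrist_force: [0.3, -6.0, 4.2]
width: 0.0929
```

Emit:
step_arm([
  [[0.04,0.5,0],[0,0,0],9.3],
  [[0.08,1.0,0],[0,0,0],9.3],
  [[0.12,1.5,0],[0,0,0],9.3],
  [[0.16,2.0,0],[0,0,0],9.3],
  [[0.2,2.5,0],[0,0,0],9.3],
  [[0.24,3.0,0],[0,0,0],9.3],
  [[0.28,3.5,0],[0,0,0],9.3],
  [[0.3,3.8,0],[0,0,0],9.3],
])

```text
t: 3.82
tcp_pos: [0.5565, -0.068, 0.0251]
tcp_rot: [[0.001, 0.997, -0.079], [-0.001, -0.079, -0.997], [-1.0, 0.001, 0.001]]
wrist_force: [-0.6, -4.9, 5.0]
width: 0.0926
```

Emit:
step_arm([
  [[0.01,0.15,0],[0,0,0],9.3],
  [[0.02,0.3,0],[0,0,0],9.3],
  [[0.03,0.4,0],[0,0,0],9.3],
  [[0.04,0.5,0],[0,0,0],9.3],
  [[0.05,0.6,0],[0,0,0],9.3],
])

```text
t: 4.23
tcp_pos: [0.5569, -0.0625, 0.0251]
tcp_rot: [[0.001, 0.997, -0.079], [-0.001, -0.079, -0.997], [-1.0, 0.001, 0.001]]
wrist_force: [-0.5, -6.0, 3.4]
width: 0.093
```

Now creeping until the force jumps.

Emit:
step_arm([
  [[0.01,0.1,0],[0,0,0],9.3],
  [[0.02,0.2,0],[0,0,0],9.3],
  [[0.02,0.3,0],[0,0,0],9.3],
  [[0.03,0.4,0],[0,0,0],9.3],
])

```text
t: 4.57
tcp_pos: [0.5573, -0.0585, 0.0251]
tcp_rot: [[0.001, 0.997, -0.08], [-0.001, -0.08, -0.997], [-1.0, 0.001, 0.001]]
wrist_force: [-0.7, -5.8, 4.7]
width: 0.0932
```

Emit:
step_arm([
  [[0,0.05,0],[0,0,0],9.3],
  [[0.01,0.1,0],[0,0,0],9.3],
  [[0.01,0.15,0],[0,0,0],9.3],
  [[0.02,0.2,0],[0,0,0],9.3],
])

```text
t: 4.9
tcp_pos: [0.5573, -0.0581, 0.0251]
tcp_rot: [[0.001, 0.997, -0.079], [-0.004, -0.079, -0.997], [-1.0, 0.001, 0.004]]
wrist_force: [-1.2, -23.9, 5.0]
width: 0.0931
```

Emit:
step_arm([
  [[0,0.05,0],[0,0,0],9.3],
  [[0.01,0.1,0],[0,0,0],9.3],
  [[0.01,0.15,0],[0,0,0],9.3],
])

```text
t: 5.15
tcp_pos: [0.5574, -0.0581, 0.0252]
tcp_rot: [[0.0, 0.997, -0.079], [-0.007, -0.079, -0.997], [-1.0, 0.001, 0.007]]
wrist_force: [-2.5, -36.1, 4.5]
width: 0.093
```

The mould is hard against the stop: 36 N with no further motion. I'm backing off, rising, looking, and closing the fingers.

Emit:
step_arm([
  [[-0.1,-1.0,0],[0,0,0],9.3],
  [[-0.2,-2.5,0],[0,0,0],9.3],
  [[-0.3,-4,0],[0,0,0],9.3],
  [[-0.3,-4,4],[0,0,0],9.3],
  [[-0.3,-4,8],[0,0,0],4],
  [[-0.3,-4,12],[0,0,0],0],
  [[-0.3,-4,16],[0,0,0],0],
  [[-0.3,-4,20],[0,0,0],0],
])

```text
t: 5.82
tcp_pos: [0.5538, -0.0943, 0.2265]
tcp_rot: [[-0.0, 0.997, -0.079], [0.001, -0.079, -0.997], [-1.0, -0.0, -0.001]]
wrist_force: [1.0, -0.8, -0.4]
width: 0.071
```

```bash
python3 - <<'E'
from m import *
s=state();print(s["t"],s["tcp_pos"],s["wrist_force"],s["width"])
p,d,c=grab("side"); a=p[190:350,200:440,::-1]; cv2.imwrite("pics/s2.png",cv2.resize(a,None,fx=3,fy=3))
E
```

```text
5.8167 [ 0.55381265 -0.09428126  0.22647722] [ 0.96715414 -0.81652059 -0.39924005] 0.07097061712084012
```

View pics/s2.png

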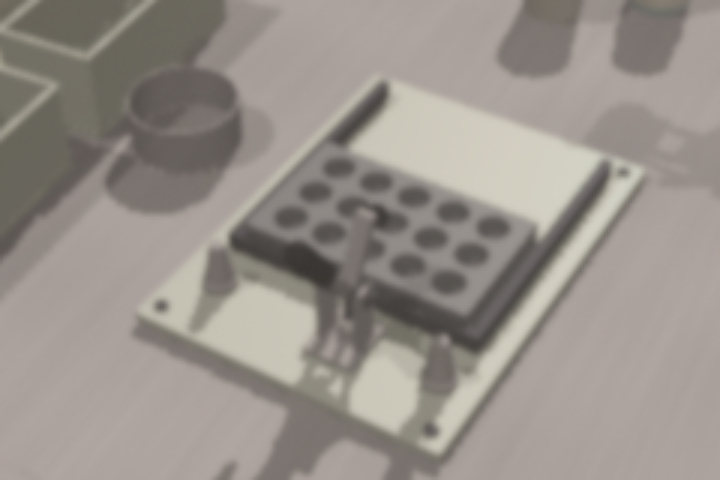

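The mould sits flat against the stop, square, with its far edge along the stop bar at crop px (235,240)–(480,340). The lever is still open. Next I travel over the clamp to its far side with the fingers shut.

Emit:
step_arm([
  [[0.1,4,0],[0,0,0],0],
  [[0.1,8,0],[0,0,0],0],
  [[0.2,12,0],[0,0,0],0],
  [[0.3,16,0],[0,0,0],0],
  [[0.3,20,0],[0,0,0],0],
  [[0.4,24,0],[0,0,0],0],
  [[0.5,28,0],[0,0,0],0],
  [[0.5,32,0],[0,0,0],0],
])

```text
t: 6.53
tcp_pos: [0.5586, 0.2276, 0.2242]
tcp_rot: [[-0.0, 0.997, -0.079], [0.0, -0.079, -0.997], [-1.0, -0.0, -0.0]]
wrist_force: [0.9, -0.2, -0.8]
width: 0.0135
```

Emit:
step_arm([
  [[0,0.2,-3],[0,0,0],0],
  [[0,0.2,-6],[0,0,0],0],
  [[0,0.2,-9],[0,0,0],0],
  [[0,0.2,-9.8],[0,0,0],0],
  [[0,0.2,-9.8],[0,0,0],0],
])

```text
t: 6.95
tcp_pos: [0.558, 0.2271, 0.1241]
tcp_rot: [[-0.004, 0.997, -0.079], [-0.001, -0.079, -0.997], [-1.0, -0.004, 0.001]]
wrist_force: [0.3, -0.0, 0.1]
width: 0.0007
```

```bash
python3 - <<'E'
from m import *
s=state();print(s["t"],s["tcp_pos"],s["wrist_force"],s["width"])
p,d,c=grab("side"); a=p[190:350,200:440,::-1]; cv2.imwrite("pics/s3.png",cv2.resize(a,None,fx=3,fy=3))
E
```

```text
6.95 [0.55800998 0.2270742  0.12408854] [ 0.30520675 -0.03343502  0.09993572] 0.0006793363096600862
```

View pics/s3.png

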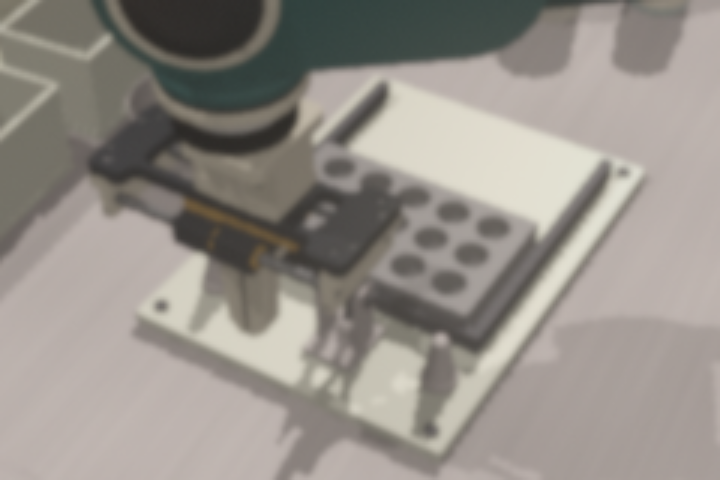

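The shut fingers, tip at crop px (250,325), are on the +x side of the handle. The gripper body is above lever height and the nozzles are clear. Now pushing the handle over.

Emit:
step_arm([
  [[-0.1,-1,0],[0,0,0],0],
  [[-0.2,-2,0],[0,0,0],0],
  [[-0.2,-2.7,0],[0,0,0],0],
  [[-0.3,-3.3,0],[0,0,0],0],
  [[-0.3,-3.9,0],[0,0,0],0],
  [[-0.4,-4.5,0],[0,0,0],0],
  [[-0.4,-5,0],[0,0,0],0],
])

```text
t: 7.58
tcp_pos: [0.5556, 0.1772, 0.128]
tcp_rot: [[0.002, 0.997, -0.08], [0.002, -0.08, -0.997], [-1.0, 0.002, -0.002]]
wrist_force: [-1.4, 6.2, 4.9]
width: 0.0004
```

Emit:
step_arm([
  [[0,-0.5,0],[0,0,0],0],
  [[-0.1,-1,0],[0,0,0],0],
  [[-0.1,-1.5,0],[0,0,0],0],
  [[-0.2,-2,0],[0,0,0],0],
  [[-0.2,-2.5,0],[0,0,0],0],
  [[-0.2,-3,0],[0,0,0],0],
])

```text
t: 8.08
tcp_pos: [0.5531, 0.1465, 0.1265]
tcp_rot: [[-0.0, 0.997, -0.08], [-0.0, -0.08, -0.997], [-1.0, -0.0, 0.0]]
wrist_force: [0.6, 1.8, -0.1]
width: 0.0006
```

Emit:
step_arm([
  [[0,-0.5,0],[0,0,0],0],
  [[-0.1,-1,0],[0,0,0],0],
  [[-0.1,-1.5,0],[0,0,0],0],
  [[-0.2,-2,0],[0,0,0],0],
  [[-0.2,-2.5,0],[0,0,0],0],
])

```text
t: 8.5
tcp_pos: [0.5511, 0.1216, 0.1265]
tcp_rot: [[-0.0, 0.997, -0.079], [-0.0, -0.079, -0.997], [-1.0, -0.0, 0.0]]
wrist_force: [-0.6, 0.0, -0.5]
width: 0.0003
```

Emit:
step_arm([
  [[0,0,0],[0,0,0],0],
  [[0,0,0],[0,0,0],0],
])

```text
t: 8.67
tcp_pos: [0.5513, 0.1219, 0.1267]
tcp_rot: [[0.0, 0.997, -0.08], [0.0, -0.08, -0.997], [-1.0, 0.0, -0.0]]
wrist_force: [-0.9, 0.3, 0.7]
width: 0.0002
```

Zero force and the face is past upright, so it has probably snapped over. I'll retreat away from the handle, rise, and move off so the cameras can see.

Emit:
step_arm([
  [[0.2,3,0],[0,0,0],0],
  [[0.4,6,0],[0,0,0],0],
  [[0.6,8,2],[0,0,0],0],
  [[0.6,8,6],[0,0,0],0],
  [[0.6,8,10],[0,0,0],0],
  [[0.6,8,14],[0,0,0],0],
  [[0.6,8,15],[0,0,0],0],
])

```text
t: 9.25
tcp_pos: [0.5581, 0.203, 0.2837]
tcp_rot: [[0.007, 0.997, -0.079], [0.002, -0.079, -0.997], [-1.0, 0.007, -0.003]]
wrist_force: [-0.1, -0.4, -0.1]
width: 0.0004
```

Emit:
step_arm([
  [[-2,3,0],[0,0,0],0],
  [[-4,6,0],[0,0,0],0],
  [[-6,9,0],[0,0,0],0],
  [[-8,12,0],[0,0,0],0],
  [[-10,15,0],[0,0,0],0],
  [[-12,18,0],[0,0,0],0],
  [[-12,18,0],[0,0,0],0],
])

```text
t: 9.83
tcp_pos: [0.4341, 0.3863, 0.2765]
tcp_rot: [[-0.001, 0.997, -0.075], [0.001, -0.075, -0.997], [-1.0, -0.001, -0.001]]
wrist_force: [0.6, 0.5, -0.9]
width: 0.0006
```

```bash
python3 - <<'E'
from m import *
s=state();print(s["t"],s["tcp_pos"],s["wrist_force"],s["dq"].round(3))
p,d,c=grab("side"); a=p[190:350,200:440,::-1]; a=cv2.resize(a,(480,320))
p,d,c=grab("top"); W=pts(d,c); b=cv2.resize(p[195:340,180:400,::-1],(480,316))
cv2.imwrite("pics/f.png",np.vstack([a[:290],b[:300]]))
xj=np.array([.0798,.9968]);o=np.array([.563,.009])
q=W[200:335,235:400].reshape(-1,3);S=(q[:,:2]-o)@xj;T=(q[:,:2]-o)@[-xj[1],xj[0]]
for a in np.arange(.0,.2,.012):
    k=(S>a)&(S<a+.012)&(abs(T-.021)<.008); print(a.round(3),k.sum(),q[k,2].mean().round(4),q[k,2].max().round(4))
roi=np.zeros((480,640),bool); roi[200:335,235:400]=1
h=W[...,2]; k=(h>.034)&(h<.043)&roi
s_=(W[k][:,:2]-o)@xj; t_=(W[k][:,:2]-o)@[-xj[1],xj[0]]
kk=abs(t_)<.09; print("mould x-range",np.percentile(s_[kk],[1,2,5,50,95,98]))
for nm,lo in(("far -60..-45",(-.058,-.045)),("near +35..45",(.035,.05))):
  for ty in(-.08,-.05,.05,.08):
    j=(S>lo[0])&(S<lo[1])&(abs(T-ty)<.012);print(nm,ty,np.nanmedian(q[j,2]).round(4))
E
```

```text
9.8333 [0.4341122  0.38626009 0.27650022] [ 0.56478564  0.51505083 -0.87469975] [-0.076 -0.006  0.009 -0.027  0.005 -0.099]
0.0 31 0.0309 0.0451
0.012 25 0.0366 0.0447
0.024 30 0.0305 0.0423
0.036 30 0.0419 0.1537
0.048 48 0.1189 0.1624
0.06 39 0.1289 0.1635
0.072 30 0.1034 0.1427
0.084 30 0.0869 0.1227
0.096 27 0.0661 0.0882
0.108 19 0.0401 0.0728
0.12 27 0.0176 0.0211
0.132 26 0.0125 0.0209
0.144 23 0.0111 0.0202
0.156 24 0.0111 0.0175
0.168 26 -0.0012 0.0056
0.18 25 -0.0004 0.0059
0.192 25 -0.0008 0.0079
mould x-range [-0.05867873 -0.05800231 -0.05582255  0.00181262  0.05739078  0.05990341]
far -60..-45 -0.08 0.036
far -60..-45 -0.05 0.0371
far -60..-45 0.05 0.0366
far -60..-45 0.08 0.0367
near +35..45 -0.08 0.0235
near +35..45 -0.05 0.0327
near +35..45 0.05 0.034
near +35..45 0.08 0.0277
```

View pics/f.png

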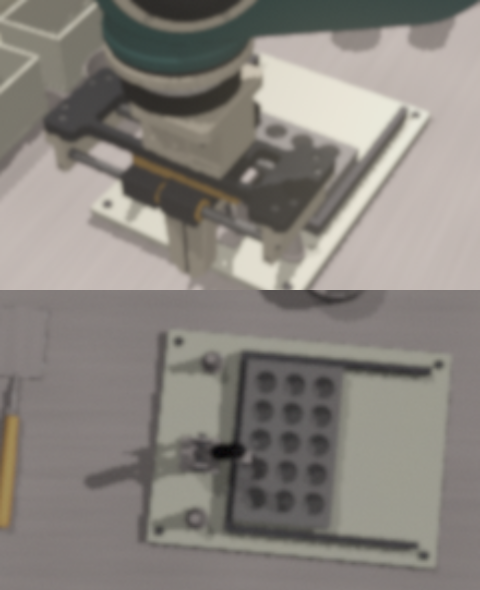

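The top view shows the handle leaning over the mould: grip end at jig x ≈ 50–60 mm, z ≈ 0.163, which matches an angle near 1.1. The mould spans −59 to +60 mm and the nozzles stand. The side view is mostly blocked by the gripper, which is 0.27 m up and clear. I'll let it settle, then hand in.

Emit:
step_arm([
  [[0,0,2],[0,0,0],0],
  [[0,0,2],[0,0,0],0],
  [[0,0,2],[0,0,0],0],
  [[0,0,2],[0,0,0],0],
])

```text
t: 10.27
tcp_pos: [0.4377, 0.3816, 0.296]
tcp_rot: [[-0.0, 0.997, -0.08], [-0.0, -0.08, -0.997], [-1.0, -0.0, 0.0]]
wrist_force: [-0.2, -0.1, -0.7]
width: 0.0006
```

```bash
python3 -c "
from rig import *
s=state();print(s['t'],s['tcp_pos'],s['wrist_force'],s['dq'].round(3));print(hand_in())"
```

```text
10.2667 [0.43773552 0.38160088 0.29604462] [-0.15817443 -0.08413876 -0.67105339] [0.003 0.003 0.011 0.002 0.    0.002]
the job is handed in; nothing more can be done
None
```

The mould is home against the end stop and the clamp lever has snapped over onto it; I handed the job in at about 10.3 s.

- **Mould:** I pushed it with the two open fingertips until the wrist force rose to 36 N with no further movement. The last depth reading puts it at jig x −59 to +60 mm. Its open-end rim reads an even 36–37 mm high, against 38 mm expected.
- **Clamp:** I pushed the handle over with the shut fingertips, and the force fell to zero as it passed upright. The final top view shows the handle leaning over the mould, with its end at jig x about 50–60 mm and about 163 mm high. That fits a lever angle near 1.1.
- **Everything else:** Both nozzles looked undisturbed in the last top view. I did not compare the other items before and after. The arm finished still, touching nothing, with the tool 0.30 m above the table.

**Checks that fell short:**
- The gripper blocked the last side view, so I inferred that the pad is on the rim from the lever angle and did not see it directly.
- Height readings near the stop-side rim were patchy (24–34 mm), probably from shadow and cavities.
- One early positioning move went about 4 cm too far, well above the table with nothing touched, and I corrected it straight away.

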